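# Clamp a dental cast in the bench holder with its ball knob

### The job

Put the plaster dental cast flat on the bed of the cast holder between the two jaws, its flat back towards the fixed jaw, and let go of it. Then turn the smooth ball knob clockwise until the sliding jaw clamps the cast squarely against the fixed jaw with about 15 N: firm, but the plaster chips at more than twice that. Let go of the knob, with the cast left clamped, and leave the other things on the bench where they are.

Things in the scene. Friction and masses are not known exactly. Their poses are not given: they have to be found in the camera images.
- cast: Loose off-white plaster dental cast, D-shaped from above: 54 mm wide (x), 54.5 mm deep (y: -27.5 mm flat back, +27 mm round front), 0.1 kg. Base 18 mm high, sides upright; an inset arch of teeth rises to 31 mm. Origin on the underside; z up, +y to the round front. Flat sides to grip: x = -27 and +27 mm, from y = -27.5 to 0.
- cast_heel (a point): Middle of the cast's flat back, 10 mm above the underside; at (0, -27.5, 10) mm in the cast's frame.
- holder: Grey and metal cast holder fixed to the bench, 100 mm (x) by 220 mm (y, -100 to +120). Origin at bench level, z up. Flat bed 30 mm above the bench. Fixed jaw: steel block 44 mm wide, 20 mm above the bed, its face (looking to +y) at y = -65 mm. The sliding jaw faces it. A gear housing at y = 57 to 117 mm, 50 mm over the bench, carries the ball knob at y = 87 mm.
- bed (a point): Point on top of the bed, 30 mm above the bench, where the cast's origin comes to be when clamped; at (0, -37.5, 30) mm in the holder's frame, same axes. With the jaws open, set the cast down some 3 to 7 mm short of the fixed jaw and roughly square: the pad slides it home, and the ground, slippery jaw faces square it.
- jaw: Sliding steel jaw, 44 mm wide (x), 20 mm high; moves along the holder's y, 8 mm towards the fixed jaw per radian of clockwise knob turn. Origin at the middle of its front at bed level. Out of that front stands a 30 by 16 mm brass pressure pad on an adjusting screw, set 2 to 8 mm proud, anew each time. The pad's springs give 1 mm per 15 N. Pad to fixed jaw at first: 73 to 91 mm.
- knob_ball (a point): Centre of the ball knob: smooth polished black plastic ball, 50 mm in diameter, friction about 0.3, 95 mm above the bench, on an upright 12 mm stem; 16 mm of stem is free between the ball and the housing. It turns about the upright axis through this centre. Fingers must close at the height of the centre, its widest part: higher up they slide off.
- knob: The ball knob with its stem; origin at the foot of the stem, 41 mm below the ball's centre, z up. Clockwise from above closes the jaw (18 to 37 mm of travel: several regrips). Turning takes about 0.15 N m by itself plus 0.008 N m per newton of clamping force. It stays where it is left. Squeezed across its widest part with 30 to 45 N it does not slip.
- bowl: Green plastic mixing bowl, 110 mm across, 55 mm high; bystander. Origin under its centre.
- jar: Amber glass jar, 60 mm across, 75 mm high; bystander. Origin under its centre.
- spatula: Spatula 190 mm long lying on the bench; bystander. Origin under its middle.
Mind the look-alikes: they are no part of the job. What is shaped like the cast but brown, pink or purple is not meant.

How it is judged (in metres and radians):
On the way:
1. the cast stands flat on the bed between the open jaws, flat back towards the fixed jaw, let go of, not yet clamped (x of cast in the frame of bed between -0.012 and 0.012 m and z of cast in the frame of bed between -0.003 and 0.003 m and angle between cast's own z axis and vertical below 0.06 rad and y of cast_heel in the frame of holder between -0.069 and -0.04 m and contact force between the fingers and cast below 0.1 N and contact force between jaw and cast below 2 N), for 0.2 s.
At the end, for the whole second after the job is handed in: The cast lies flat on the bed (within 3 mm of its height, tilt under 0.06 rad), its flat back against the fixed jaw (within 3 mm, square to 0.07 rad, sideways within 15 mm of the middle), at rest and held by the sliding jaw with 7 to 26 N; the robot has let go (contact force between jaw and cast between 7 and 26 N and x of cast in the frame of bed between -0.015 and 0.015 m and z of cast in the frame of bed between -0.003 and 0.003 m and y of cast_heel in the frame of holder between -0.069 and -0.062 m and angle between the y axis of cast and the y axis of holder, either way round below 0.07 rad and angle between cast's own z axis and vertical below 0.06 rad and linear speed of cast below 0.005 m/s); the robot touches nothing.
It fails at once if the sliding jaw presses the cast with more than 32 N (plaster chips) (contact force between jaw and cast above 32 N).
It fails at once if the bowl, jar or spatula is moved by more than 20 mm (distance of any of bowl, jar, spatula from where it was at the start of the episode above 0.02 m).
It also fails if it takes over 70 s, if anything falls off the work surface, if the arm or the gripper's body presses on something with over 40 N, if the wrist force passes 120 N, or if a joint passes its speed limit or range.

### The arm

A 6-joint arm with a two-finger parallel gripper is mounted at the origin on the work surface. World frame = base frame: x ahead of the robot, y to its left, z up, the work surface at z = 0. Lengths are in mm, angles in degrees, forces in N, time in s.
With the tool pointing down it reaches from about 425 to 1125 mm from the base axis. Payload 14.9 kg.
Tool frame: the origin (TCP) lies midway between the tips of the shut fingers; the grasp point (between the pads) lies 19 mm behind it; x points along the fingers, z is the direction in which the jaws open and shut, and the axes are right-handed (so a half turn about x gives the same grasp; the last joint's range is limited). The gripper opens to 91 mm and grips with 3 to 60 N. Pads are 32 mm wide; open, the fingers measure 118 mm over their backs; the gripper's body (76 mm by 178 mm) begins 60 mm behind the grasp point.
Start: joints at [62.034, 21.709, 99.362, -0, 58.929, -1.908], TCP at [307.507, 628.854, 213.932] pointing down, gripper open.
Joint ranges: [-158.91, 158.91], [-42.39, 125.64], [0.06, 152.35], [-60.88, 240.88], [17.5, 164.5], [-176.32, 176.32]. Speed limits (degrees/s): [108.29, 108.29, 136.94, 180, 180, 180].

### API

Orientations are given as [roll, pitch, yaw] about the fixed x, y, z axes, in that order (R = Rz(yaw) Ry(pitch) Rx(roll)).
In Python, from workcell import robot gives the robot as it stands.
- The arm moves only by the shell command python3 -m crank 'ROWS' [OPENING] [FORCE]. ROWS is JSON, a list of rows, each a list of 4 numbers: the shift along the tool's x, y, z in units of 0.4 m (1.0 is 0.4 m), then the turn about the tool's x in units of 180 degrees (1.0 is 180 degrees). A call has 1 to 5 rows; each row is the pose to reach, as a shift and turn from the pose commanded when the call began, along the tool's axes at that moment, turning the shorter way round; what a row does not reach only later rows make up. A row lasts 1/8 s, in which the tool goes at most 62.5 mm and 10.7 degrees, less where a joint would pass 70% of its speed; a pose out of reach is approached as far as the arm can. A call with a number of a shift or a turn outside -1 to 1 is refused whole. A call with a gripper value outside its range is refused whole. OPENING is the closure, from -1 (fully open) to 1 (shut), so that 0 is half open, set as the call begins (- or left out, the last holds). The fingers move at their own pace and stop on an object; FORCE is the grip in N (left out, the last holds). Time passes only in rows, so rows that repeat a pose let the fingers close. It gives the time, the measured TCP pose, the force and the opening at its end, in the units of the state.
- robot.state(): the state, without advancing time (a new reading comes with each control period).
- robot.get_image(name): name is "side" or "top"; returns a dict with "img" (400x640x3 uint8, red, green, blue), "depth" (400x640 float32, mm along the optical axis (not along the pixel's ray), 0 where there is no reading), "fx", "fy", "cx", "cy" (pixels), "k1" (the pictures are not rectified: a ray, as slopes to the right and down, at radius r is drawn at 1 + k1 r^2 times it, then the intrinsics apply), "origin" and "orientation" of the camera in the world. Camera axes: x right, y up, looking along -z (the intrinsics and any distortion apply to the point x, -y, -z); pixel columns grow to the right and rows downward; lengths in mm; the calibration is good to about 2 mm. A picture is of the moment at which its call begins.
- robot.job_done(): hands the job in, once; it reports no verdict.
The state is a dict: "time_s": time; "joints": joint angles; "qvel": joint speeds; "joint_efforts": joint torques, N m; "tool_pos": TCP position; "eef_rot": TCP orientation; "wrist_force": force on the tool from outside, world axes, zero at the start; "moment": the same for the moment, N m; "opening": opening from 0.0 (shut) to 1.0 (fully open).
Only numpy, scipy, OpenCV 4.12 (cv2) and the standard library are available. Lean on these libraries where they do the work, as an engineer would, in place of code of your own. Each camera call takes 0.05 s, during which the arm holds its last target. There are 200 camera calls.

## Working session

There is one attempt and no reset: what is moved stays moved. The work goes in short steps, Python scripts to look and compute and a shell command to move; the robot and the scene stay as the last step left them, time stands still between calls to the robot, and variables do not carry over. Pictures are saved under pics/ and viewed, about 8 in all and at most 12, crops included, and the job is handed in when it is done.

```bash
ls; mkdir -p pics; cat > h.py <<'E'
import numpy as np, cv2
from scipy.spatial.transform import Rotation as R
from workcell import robot
def grab(n,save=None):
    d=robot.get_image(n)
    if save: cv2.imwrite('pics/'+save,d['img'][:,:,::-1])
    return d
def cam(d):
    o=d['orientation']; return R.from_euler('xyz',o,degrees=True).as_matrix(), np.array(d['origin'])
def slopes(d,u,v):
    a=(np.asarray(u,float)-d['cx'])/d['fx']; b=(np.asarray(v,float)-d['cy'])/d['fy']
    x,y=a.copy(),b.copy()
    for _ in range(20):
        f=1+d['k1']*(x*x+y*y); x,y=a/f,b/f
    return x,y
def onplane(d,u,v,z):
    x,y=slopes(d,u,v); M,o=cam(d)
    r=np.stack([x,-y,-np.ones_like(x)],-1)@M.T
    return o+r*((z-o[2])/r[...,2])[...,None]
def cloud(d):
    v,u=np.mgrid[:d['depth'].shape[0],:d['depth'].shape[1]]
    x,y=slopes(d,u,v); M,o=cam(d); D=d['depth'].astype(float)
    return o+(np.stack([x,-y,-np.ones_like(x)],-1)*D[...,None])@M.T
def pix(d,p):
    M,o=cam(d); c=(np.asarray(p,float)-o)@M
    x,y=c[...,0]/-c[...,2],-c[...,1]/-c[...,2]; f=1+d['k1']*(x*x+y*y)
    return np.stack([x*f*d['fx']+d['cx'],y*f*d['fy']+d['cy']],-1)
E
python3 - <<'E'
from h import *
for n in('top','side'):
    d=grab(n,n+'0.png'); print(n,{k:d[k] for k in d if k not in('img','depth')})
print(robot.state())
E
```

```text
pics
top {'fx': 374.54732846827574, 'fy': 374.54732846827574, 'cx': 325.1761988827958, 'cy': 200.27953533041025, 'k1': -0.0832024949344359, 'origin': array([ 425.52698354,  -18.24224021, 1079.09912115]), 'orientation': array([ 10.0186649 ,   1.58286752, -91.59950014])}
side {'fx': 466.2296333522558, 'fy': 466.2296333522558, 'cx': 311.2748291881809, 'cy': 204.34072957878197, 'k1': -0.034625638257016055, 'origin': array([  64.89621758, -828.28528638, 1247.13424905]), 'orientation': array([ 40.14669606,   0.36977978, -33.49212843])}
{'time_s': 0.1, 'joints': array([ 6.20335736e+01,  2.17376024e+01,  9.93928606e+01, -1.22360758e-03,
        5.89286376e+01, -1.90782304e+00]), 'qvel': array([ 0.16543993, -0.07342306, -0.11780799,  0.02930923,  0.05957376,
       -0.06223502]), 'joint_efforts': array([ 1.54646321e-03, -7.65038753e+01, -4.35292625e+01,  6.53429562e-02,
        3.98894947e-02, -4.72563181e-05]), 'tool_pos': array([307.33932684, 628.51375654, 213.32314924]), 'eef_rot': array([ 179.10748481,   89.94089017, -116.95048649]), 'wrist_force': array([-0.09938378,  0.06210811, -0.66459259]), 'moment': array([ 0.03711573, -0.00515011, -0.02786267]), 'opening': 0.995649966914885}
```

View pics/top0.png

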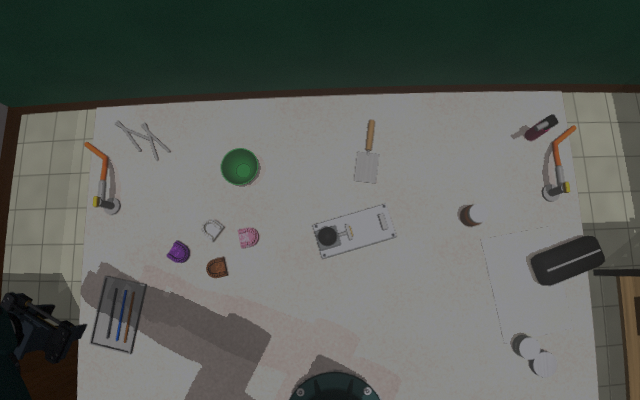

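View pics/side0.png

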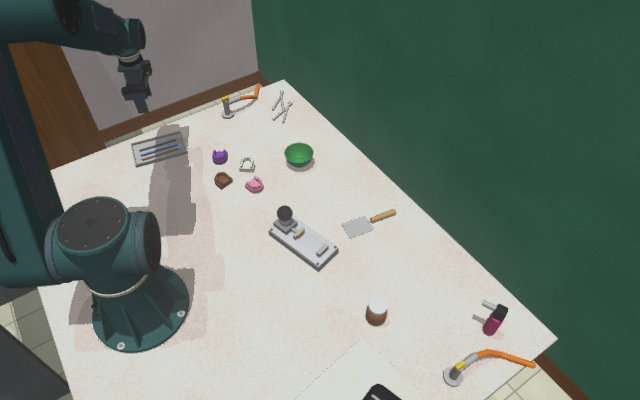

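Top view: white cast at (213,230), pink, purple and brown decoys around it. The holder's knob is at (327,236) and its fixed jaw near (383,218). Next I'll measure and zoom in.

```bash
python3 - <<'E'
from h import *
t=grab('top');s=grab('side')
a=cv2.resize(t['img'][195:290,160:410][:,:,::-1],None,fx=3.2,fy=3.2,interpolation=cv2.INTER_CUBIC)
b=cv2.resize(s['img'][140:275,200:345][:,:,::-1],None,fx=2.1,fy=2.1,interpolation=cv2.INTER_CUBIC)
c=np.zeros((a.shape[0]+b.shape[0],800,3),np.uint8);c[:a.shape[0],:a.shape[1]]=a;c[a.shape[0]:,:b.shape[1]]=b
cv2.imwrite('pics/crop1.png',c)
for n,d,box in(('top',t,(200,190,262,270)),('side',s,(235,230,150,180))):
    P=cloud(d); np.save(n+'_P.npy',P)
P=np.load('top_P.npy')
# bench level, heights
for n,d in(('top',t),('side',s)):
    P=np.load(n+'_P.npy');z=P[...,2]
    near=(P[...,0]>350)&(P[...,0]<650)&(P[...,1]>-250)&(P[...,1]<400)
    print(n,'bench',np.median(z[near]))
    # holder: points
    for lo,hi,name in((24,36,'bed'),(46,56,'housing/jaw'),(70,125,'knob')):
        m=near&(z>lo)&(z<hi)&(P[...,1]<60)
        q=P[m]; print(name,m.sum(),q.mean(0).round(1) if len(q) else '', cv2.minAreaRect(q[:,:2].astype(np.float32)) if len(q)>4 else '')
    m=near&(z>8)&(P[...,1]>100); k,l,st,ce=cv2.connectedComponentsWithStats(m.astype(np.uint8))
    for i in range(1,k):
        if st[i,4]>30:
            q=P[l==i]; print(st[i],q.mean(0).round(1),d['img'][l==i].mean(0).round(),q[:,2].max().round(1),cv2.minAreaRect(q[:,:2].astype(np.float32)))
E
```

```text
top bench 1.2317356383947526
bed 2015 [525.2 -86.1  30.6] ((522.6502685546875, -73.05891418457031), (99.2331771850586, 217.51734924316406), 14.634988784790039)
housing/jaw 327 [514.2 -53.6  50.4] ((520.2039184570312, -65.29180908203125), (55.76945114135742, 196.3113555908203), 13.93189811706543)
knob 284 [502.6   0.7 112.3] ((504.22381591796875, 1.987997055053711), (47.28044509887695, 47.138912200927734), 88.14747619628906)
[202 220  22  21 306] [540.2 335.1  21.9] [122. 121. 122.] 35.2 ((542.3561401367188, 337.74664306640625), (53.62466812133789, 51.23777770996094), 49.42091751098633)
[238 228  21  21 337] [513.8 229.5  22.3] [125.  94. 108.] 35.9 ((514.7871704101562, 229.14767456054688), (54.11220169067383, 54.69334030151367), 10.642558097839355)
[206 257  22  21 356] [429.6 317.5  22. ] [79. 56. 44.] 38.4 ((429.1639099121094, 321.8464050292969), (54.48414611816406, 57.49314880371094), 12.852895736694336)
side bench 1.2060516550354805
bed 1231 [523.4 -92.5  30.1] ((523.6484985351562, -74.93704223632812), (101.6775894165039, 221.0001678466797), 14.567638397216797)
housing/jaw 286 [511.3 -45.2  50.2] ((521.5416870117188, -63.45319366455078), (56.89079666137695, 198.06771850585938), 15.700398445129395)
knob 191 [498.8  -6.  108.2] ((499.7782897949219, -3.7350921630859375), (41.879798889160156, 47.85216522216797), 58.18172836303711)
[239 157  16  15 178] [537.7 335.   21.8] [177. 177. 169.] 38.2 ((539.6541748046875, 340.103759765625), (59.467716217041016, 56.48362350463867), 55.09614944458008)
[214 172  19  16 200] [426.5 317.3  21.2] [113.  86.  70.] 37.7 ((420.7986755371094, 328.9119567871094), (57.48001480102539, 76.57872009277344), 23.040159225463867)
[245 176  18  17 193] [510.6 227.3  21.7] [175. 121. 139.] 36.6 ((512.5715942382812, 229.82838439941406), (52.974666595458984, 62.123783111572266), 15.508952140808105)
```

View pics/crop1.png

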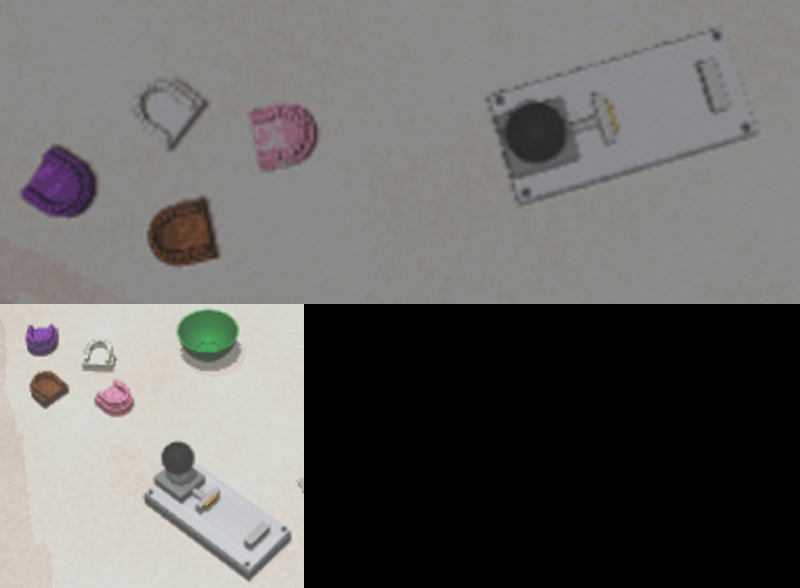

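Crop: the cast's flat back faces lower right, and its round front faces upper left. The holder is tilted about 15°, with the knob at its left end. Next I'll refine the fits and set up a planner.

```bash
cat >> h.py <<'E'
def plan(x,y,z,yaw):
    "target TCP, yaw = world heading of tool z (mod 180), tool straight down"
    s=robot.state(); M=R.from_euler('xyz',s['eef_rot'],degrees=True).as_matrix()
    sh=M.T@(np.array([x,y,z])-s['tool_pos'])
    h=np.degrees(np.arctan2(M[1,2],M[0,2]))
    tn=-(yaw-h); tn=(tn+90)%180-90   # + about tool x (down) = clockwise
    print('t',s['time_s'],'tcp',s['tool_pos'].round(1),'zhead',h.round(2),'j6',s['joints'][5].round(1),'tilt',M[:,0].round(4))
    print('ROW',(sh/400).round(4),'turn',round(tn/180,4),'| deg',round(tn,1),'mm',sh.round(1))
E
python3 - <<'E'
from h import *
from scipy.optimize import least_squares
for n in('top','side'):
    P=np.load(n+'_P.npy');z=P[...,2]
    m=(z>74)&(z<125)&(np.hypot(P[...,0]-503,P[...,1]-1)<30)
    q=P[m]; f=least_squares(lambda c:np.linalg.norm(q-c,axis=1)-25,[503,0,95],loss='soft_l1'); print(n,'ball',f.x.round(1),np.abs(f.fun).mean().round(2))
    for y0 in ('cast',):
        m=(z>12)&(z<40)&(np.hypot(P[...,0]-540,P[...,1]-336)<45); q=P[m]
        for a in (45,48,51,54,57):
            v=np.array([np.cos(np.radians(a)),np.sin(np.radians(a))]); x=np.array([v[1],-v[0]])
            Y=q[:,:2]@v; X=q[:,:2]@x; B=Y<np.percentile(Y,15)
            e=lambda k:(np.percentile(k,1.5),np.percentile(k,98.5))
            ly,hy=e(Y); lx,hx=e(X); c=v*(ly+27.5)+x*(lx+hx)/2
            print(a,'ext y',(hy-ly).round(1),'x',(hx-lx).round(1),'c',c.round(1))
    # fixed jaw top face and sliding jaw/pad in holder frame
    h=np.radians(14.6);ex=np.array([np.cos(h),np.sin(h)]);ey=np.array([-ex[1],ex[0]])
    o=np.array([523.1,-74.0])-10*ey
    w=(P[...,:2]-o); hx=w@ex; hy=w@ey
    for nm,lo,hi in(('fixed',-95,-50),('jaw',-10,55)):
        m=(abs(hx)<30)&(hy>lo)&(hy<hi)&(z>44)&(z<56); 
        if m.sum(): print(nm,m.sum(),'hy',np.percentile(hy[m],[2,98]).round(1),'hx',np.percentile(hx[m],[2,98]).round(1))
plan(540,336,100,-39)
E
```

```text
top ball [504.    0.9  95.4] 0.95
45 ext y 49.0 x 48.8 c [543.7 338.1]
48 ext y 48.4 x 49.5 c [543.6 339. ]
51 ext y 48.0 x 49.2 c [543.6 339.8]
54 ext y 47.7 x 49.2 c [543.3 340.5]
57 ext y 47.8 x 48.9 c [542.6 340.1]
fixed 84 hy [-78.6 -65. ] hx [-20.5  20.8]
jaw 98 hy [19.5 50.5] hx [-20.5  20.3]
side ball [504.    3.1  95.1] 1.79
45 ext y 51.2 x 51.3 c [541.1 336.7]
48 ext y 50.4 x 51.3 c [541.3 337.6]
51 ext y 49.7 x 51.2 c [541.  338.6]
54 ext y 50.1 x 50.9 c [540.3 338.7]
57 ext y 50.6 x 50.9 c [539.8 338.7]
fixed 67 hy [-78.1 -61.2] hx [-21.7  22. ]
jaw 61 hy [20.  53.2] hx [-22.6  18.1]
t 0.2 tcp [307.4 628.6 213.5] zhead 63.94 j6 -1.9 tilt [-3.e-04 -6.e-04 -1.e+00]
ROW [ 0.284  -0.8438 -0.4016] turn -0.4281 | deg -77.1 mm [ 113.6 -337.5 -160.6]
```

```bash
python3 -c "
from h import *
plan(532.4,327,110,-40)"
python3 -m crank '[[0.1,-0.4,-0.2,0.28],[0.1,-0.5,-0.25,0.28],[0.15,-0.6,-0.3,0.28],[0.2,-0.7,-0.35,0.28],[0.25,-0.85,-0.4,0.28]]' -1 
python3 -c "
from h import *
plan(532.4,327,110,-40)"
```

```text
t 0.2 tcp [307.4 628.6 213.5] zhead 63.94 j6 -1.9 tilt [-3.e-04 -6.e-04 -1.e+00]
ROW [ 0.2591 -0.8366 -0.4302] turn -0.4225 | deg -76.1 mm [ 103.6 -334.6 -172.1]
time_s: 0.82
tool_pos: [495.1, 389.4, 136.9]
eef_rot: [25.6, 90.0, 38.8]
wrist_force: [2.0, 0.9, 0.4]
opening: 1.0
t 0.825 tcp [495.1 389.4 136.9] zhead 13.26 j6 22.8 tilt [ 2.e-04  2.e-04 -1.e+00]
ROW [ 0.0672 -0.1733  0.055 ] turn 0.2959 | deg 53.3 mm [ 26.9 -69.3  22. ]
```

```bash
python3 -m crank '[[0.03,-0.1,0.03,0.06],[0.067,-0.173,0.055,0.12],[0.067,-0.173,0.055,0.18],[0.067,-0.173,0.055,0.24],[0.067,-0.173,0.055,0.296]]' -1 
python3 -m crank '[[0,0,0,0],[0,0,0,0]]' 
python3 - <<'E'
from h import *
plan(532.4,327,70,-40)
d=grab('side'); t=grab('top')
a=cv2.resize(d['img'][110:200,190:320][:,:,::-1],None,fx=4,fy=4,interpolation=cv2.INTER_CUBIC)
cv2.imwrite('pics/g1.png',a)
E
```

```text
time_s: 1.45
tool_pos: [531.8, 328.7, 110.3]
eef_rot: [-110.1, 90.0, -150.2]
wrist_force: [-0.1, -0.1, 0.2]
opening: 1.0
time_s: 1.7
tool_pos: [531.7, 328.9, 110.5]
eef_rot: [-104.1, 90.0, -143.6]
wrist_force: [-0.3, -0.3, -0.8]
opening: 0.997
t 1.7 tcp [531.7 328.9 110.5] zhead -39.5 j6 69.1 tilt [-1.e-04 -1.e-04 -1.e+00]
ROW [ 0.1012 -0.0027  0.0043] turn 0.0028 | deg 0.5 mm [40.5 -1.1  1.7]
```

View pics/g1.png

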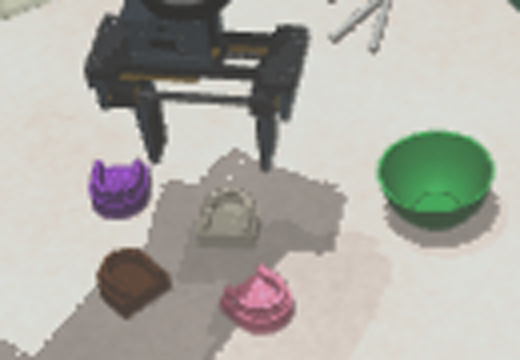

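The open fingers straddle the white cast, clear of the decoys and the bowl. Descend and grip.

```bash
python3 -m crank '[[0.1,-0.003,0.004,0.003],[0.18,-0.003,0.004,0.003],[0.24,-0.003,0.004,0.003],[0.266,-0.003,0.004,0.003],[0.266,-0.003,0.004,0.003]]' -1
python3 -m crank '[[0,0,0,0],[0,0,0,0],[0,0,0,0],[0,0,0,0],[0,0,0,0]]' 1 20 
python3 -m crank '[[0,0,0,0],[0,0,0,0],[0,0,0,0]]' 
python3 -c "
from h import *
plan(532.4,327,4,-40);print(robot.state()['wrist_force'].round(1))"
```

```text
time_s: 2.42
tool_pos: [532.2, 326.9, 3.9]
eef_rot: [-110.3, 90.0, -150.5]
wrist_force: [-0.2, -0.3, 0.1]
opening: 0.998
time_s: 3.05
tool_pos: [532.4, 327.1, 4.4]
eef_rot: [80.2, 90.0, 39.9]
wrist_force: [-2.0, -0.2, 5.2]
opening: 0.597
time_s: 3.42
tool_pos: [532.4, 327.1, 4.4]
eef_rot: [89.8, 90.0, 49.6]
wrist_force: [-1.8, 0.1, 5.6]
opening: 0.599
t 3.425 tcp [532.4 327.1   4.4] zhead -40.28 j6 69.7 tilt [ 1.e-04  1.e-04 -1.e+00]
ROW [ 0.0009 -0.0001  0.0002] turn -0.0015 | deg -0.3 mm [ 0.4 -0.1  0.1]
[-1.8  0.1  5.6]
```

```bash
python3 -m crank '[[-0.1,0,0,0],[-0.22,0,0,0],[-0.365,0,0,0],[-0.365,0,0,0],[-0.365,0,0,0]]' 
python3 - <<'E'
from h import *
s=robot.state(); print(s['wrist_force'].round(2),s['opening'])
d=grab('side'); P=cloud(d); tcp=s['tool_pos']
w=P-tcp; a=np.radians(50); v=np.array([np.cos(a),np.sin(a)]); x=np.array([v[1],-v[0]])
Y=w[...,:2]@v;X=w[...,:2]@x
m=(abs(X)<22)&(abs(Y)<50)&(w[...,2]>-15)&(w[...,2]<30)
for lo,hi in((-6,0),(0,4),(4,8),(8,12),(12,15),(15,25)):
    k=m&(w[...,2]>=lo)&(w[...,2]<hi); print(lo,hi,k.sum(),np.percentile(Y[k],[2,10,50,90]).round(1) if k.sum() else '')
p=pix(d,tcp); u,v_=p.astype(int); print(p)
cv2.imwrite('pics/g2.png',cv2.resize(d['img'][max(v_-50,0):v_+40,u-60:u+60][:,:,::-1],None,fx=4.5,fy=4.5,interpolation=cv2.INTER_CUBIC))
c=526,-84
h=np.radians(14.6)
g=np.array([525.6,-83.7])+(-46)*np.array([-np.sin(h),np.cos(h)]); print(g)
plan(*g,150,14.6)
E
```

```text
time_s: 4.05
tool_pos: [531.9, 326.7, 149.5]
eef_rot: [-108.0, 90.0, -148.3]
wrist_force: [-0.1, -0.4, -1.3]
opening: 0.595
[-0.06 -0.44 -1.26] 0.5954809201914619
-6 0 9 [-10.7 -10.6  -9.6  -6.1]
0 4 10 [-11.9 -10.8 -10.3  -6. ]
4 8 8 [-13.1 -12.4 -10.   -6.6]
8 12 28 [-18.4 -11.6  -6.7  30.3]
12 15 36 [-11.2  -8.    5.8  25. ]
15 25 60 [-13.4  -9.8  12.2  34.3]
[242.37503169 140.109964  ]
[ 537.19519048 -128.21462184]
t 4.1 tcp [531.5 326.5 148.7] zhead -40.28 j6 69.7 tilt [-0.0017 -0.001  -1.    ]
ROW [-0.0021 -0.8581  0.7458] turn -0.3049 | deg -54.9 mm [  -0.8 -343.2  298.3]
```

View pics/g2.png

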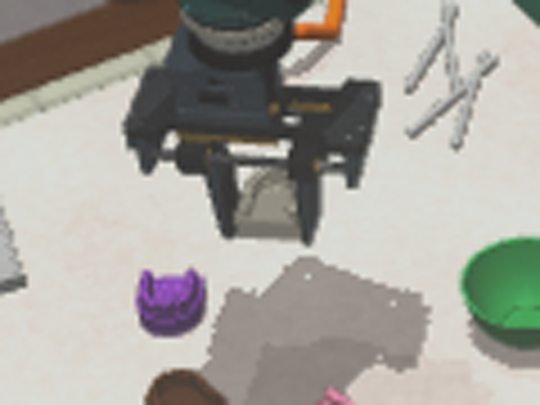

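The cast is gripped upright and level. The heel is about 12 mm behind the TCP. Carry it over the bed.

```bash
python3 -m crank '[[-0.002,-0.1,0.087,-0.05],[-0.002,-0.21,0.183,-0.1],[-0.002,-0.32,0.28,-0.16],[-0.002,-0.43,0.375,-0.2],[-0.002,-0.53,0.46,-0.25]]' 
python3 -c "
from h import *
plan(537.2,-128.2,150,14.6)"
```

```text
time_s: 4.72
tool_pos: [534.4, 44.3, 149.3]
eef_rot: [178.9, 89.8, -176.1]
wrist_force: [1.8, 0.6, -2.1]
opening: 0.595
t 4.725 tcp [534.4  44.3 149.3] zhead 4.99 j6 -2.7 tilt [-2.6e-03 -2.0e-04 -1.0e+00]
ROW [-0.0017 -0.4301 -0.0305] turn -0.0534 | deg -9.6 mm [  -0.7 -172.   -12.2]
```

```bash
python3 -m crank '[[0,-0.12,-0.008,-0.03],[0,-0.24,-0.016,-0.053],[0,-0.36,-0.025,-0.053],[0,-0.43,-0.03,-0.053],[0,-0.43,-0.03,-0.053]]' 
python3 -m crank '[[0,0,0,0],[0,0,0,0]]'
python3 -c "
from h import *
plan(537.2,-128.2,35,14.6)"
```

```text
time_s: 5.35
tool_pos: [536.9, -127.4, 149.3]
eef_rot: [152.0, 89.9, 166.1]
wrist_force: [-0.3, 0.2, -1.3]
opening: 0.595
time_s: 5.6
tool_pos: [537.5, -125.2, 150.4]
eef_rot: [148.0, 89.9, 162.3]
wrist_force: [0.3, -0.7, -1.1]
opening: 0.591
t 5.6 tcp [ 537.5 -125.2  150.4] zhead 14.32 j6 -29.9 tilt [-9.e-04  3.e-04 -1.e+00]
ROW [ 0.2885 -0.0072 -0.0024] turn -0.0016 | deg -0.3 mm [115.4  -2.9  -1. ]
```

```bash
python3 -m crank '[[0.1,-0.007,-0.002,-0.002],[0.19,-0.007,-0.002,-0.002],[0.25,-0.007,-0.002,-0.002],[0.275,-0.007,-0.002,-0.002],[0.275,-0.007,-0.002,-0.002]]' 
python3 -m crank '[[0,0,0,0],[0.005,0,0,0],[0.01,0,0,0],[0.01,0,0,0]]' 
python3 - <<'E'
from h import *
plan(537.2,-128.2,34.4,14.6)
d=grab('side')
cv2.imwrite('pics/p1.png',cv2.resize(d['img'][160:280,240:380][:,:,::-1],None,fx=4,fy=4,interpolation=cv2.INTER_CUBIC))
E
```

```text
time_s: 6.22
tool_pos: [537.7, -128.6, 40.8]
eef_rot: [147.8, 90.0, 162.4]
wrist_force: [0.4, -0.4, -0.7]
opening: 0.59
time_s: 6.72
tool_pos: [537.7, -129.0, 36.9]
eef_rot: [133.9, 90.0, 148.5]
wrist_force: [0.3, -0.3, -1.6]
opening: 0.593
t 6.725 tcp [ 537.7 -129.    36.9] zhead 14.62 j6 -30.5 tilt [-0.  0. -1.]
ROW [ 0.0063  0.0023 -0.0006] turn 0.0001 | deg 0.0 mm [ 2.5  0.9 -0.2]
```

View pics/p1.png

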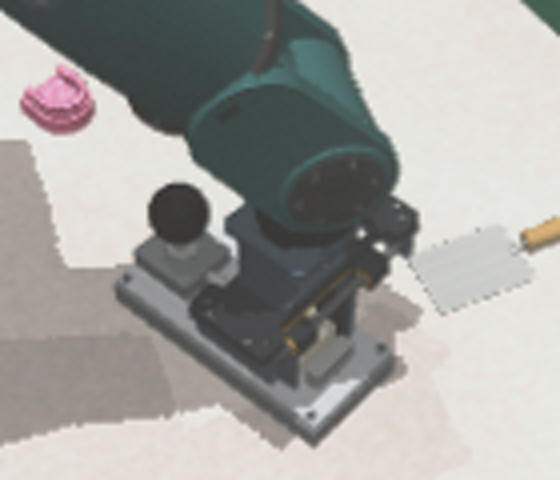

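The cast is just behind the fixed jaw, over the bed. Lower and release.

```bash
python3 -m crank '[[0.003,0,0,0],[0.006,0,0,0],[0.0065,0,0,0],[0.0065,0,0,0]]' 
python3 -m crank '[[0,0,0,0],[0,0,0,0],[0,0,0,0],[0,0,0,0]]' -0.75
python3 -m crank '[[-0.05,0,0,0],[-0.2,0,0,0],[-0.35,0,0,0],[-0.38,0,0,0],[-0.38,0,0,0]]'
python3 - <<'E'
from h import *
plan(503.8,1,190,165)
E
```

```text
time_s: 7.28
tool_pos: [537.7, -129.0, 34.4]
eef_rot: [147.6, 90.0, 162.2]
wrist_force: [-0.6, 0.0, 2.1]
opening: 0.595
time_s: 7.78
tool_pos: [537.7, -129.0, 34.3]
eef_rot: [72.7, 90.0, 87.3]
wrist_force: [-0.1, 0.3, -1.2]
opening: 0.872
time_s: 8.4
tool_pos: [538.0, -129.1, 187.5]
eef_rot: [-31.2, 89.9, -16.6]
wrist_force: [-0.4, -0.3, -0.5]
opening: 0.874
t 8.4 tcp [ 538.  -129.1  187.5] zhead 14.63 j6 -30.5 tilt [ 2.e-03 -6.e-04 -1.e+00]
ROW [-0.0067  0.3363 -0.0005] turn 0.1646 | deg 29.6 mm [ -2.7 134.5  -0.2]
```

```bash
python3 -m crank '[[0,0.1,0,-0.05],[0,0.2,0,-0.11],[0,0.3,0,-0.17],[0,0.336,0,-0.23],[0,0.336,0,-0.29]]' -0.6
python3 -m crank '[[0,0,0,-0.06],[0,0,0,-0.12],[0,0,0,-0.18],[0,0,0,-0.24],[0,0,0,-0.29]]'
python3 -m crank '[[0,0,0,-0.06],[0,0,0,-0.12],[0,0,0,-0.18],[0,0,0,-0.24],[0,0,0,-0.24]]'
python3 - <<'E'
from h import *
plan(503.8,1,76,165)
d=grab('top'); e=grab('side')
a=cv2.resize(d['img'][195:270,300:410][:,:,::-1],None,fx=5,fy=5,interpolation=cv2.INTER_CUBIC)
cv2.imwrite('pics/p2.png',a)
b=cv2.resize(e['img'][160:280,240:380][:,:,::-1],None,fx=4,fy=4,interpolation=cv2.INTER_CUBIC);cv2.imwrite('pics/p2s.png',b)
h=np.radians(14.6);ex=np.array([np.cos(h),np.sin(h)]);ey=np.array([-ex[1],ex[0]]);o=np.array([525.6,-83.7])
for n,i in(('top',d),('side',e)):
    P=cloud(i);w=P[...,:2]-o;hx=w@ex;hy=w@ey
    for lo,hi in((38,51),(51,70)):
        m=(abs(hx)<40)&(hy>-66)&(hy<12)&(P[...,2]>lo)&(P[...,2]<hi)
        print(n,lo,m.sum(),'hx',np.percentile(hx[m],[2,50,98]).round(1),'hy',np.percentile(hy[m],[2,50,98]).round(1),'zmax',P[...,2][m].max().round(1)) if m.sum() else None
E
```

```text
time_s: 9.02
tool_pos: [502.3, 2.1, 184.5]
eef_rot: [110.1, 89.8, 177.1]
wrist_force: [-0.1, -0.1, 0.2]
opening: 0.802
time_s: 9.65
tool_pos: [502.6, 1.1, 184.5]
eef_rot: [58.5, 89.8, 177.6]
wrist_force: [0.1, 0.2, 0.2]
opening: 0.801
time_s: 10.28
tool_pos: [502.8, 1.0, 184.8]
eef_rot: [16.1, 89.8, 178.1]
wrist_force: [-0.2, -0.6, -0.2]
opening: 0.798
t 10.275 tcp [502.8   1.  184.8] zhead 161.94 j6 -164.5 tilt [-2.7e-03  1.0e-04 -1.0e+00]
ROW [ 0.272  -0.0009 -0.0031] turn -0.017 | deg -3.1 mm [108.8  -0.4  -1.2]
top 38 189 hx [-29.3  -4.1  23.1] hy [-65.1 -39.3 -15.2] zmax 50.9
top 51 120 hx [-26.6 -12.   20.3] hy [-55.6 -35.5 -11.9] zmax 66.8
side 38 151 hx [-29.8  -3.8  20.7] hy [-64.6 -41.5  -9.3] zmax 50.9
side 51 130 hx [-26.3  -1.6  19.2] hy [-60.5 -30.8  -7.9] zmax 64.9
```

View pics/p2s.png

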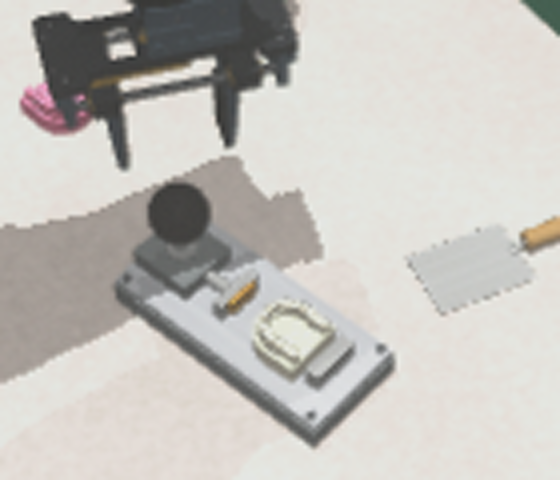

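The cast sits on the bed facing the fixed jaw, about −4 mm in x. The sliding jaw is still open. Go down onto the ball.

```bash
python3 -m crank '[[0.1,-0.001,-0.003,0],[0.2,-0.001,-0.003,0],[0.25,-0.001,-0.003,0],[0.272,-0.001,-0.003,0],[0.272,-0.001,-0.003,0]]' -0.6
python3 -m crank '[[0,0,0,0],[0,0,0,0]]'
python3 -c "
from h import *
plan(503.8,1.3,76,162);s=robot.state();print(s['moment'].round(3),s['wrist_force'].round(2))"
python3 -m crank '[[0,0,0,0],[0,0,0,0],[0,0,0,0],[0,0,0,0]]' 1 38
python3 -m crank '[[0,0,0,0],[0,0,0,0],[0,0,0,0]]'
python3 -c "
from h import *
plan(503.8,1.3,76,162);s=robot.state();print(s['moment'].round(3),s['wrist_force'].round(2))"
```

```text
time_s: 11.0
tool_pos: [504.9, 1.0, 77.3]
eef_rot: [15.0, 90.0, 176.9]
wrist_force: [0.4, 0.4, 0.5]
opening: 0.801
time_s: 11.25
tool_pos: [505.5, 1.0, 78.3]
eef_rot: [-164.9, 89.9, -2.9]
wrist_force: [-0.2, -0.1, 0.3]
opening: 0.803
t 11.25 tcp [505.5   1.   78.3] zhead 161.97 j6 -164.5 tilt [ 1.3e-03 -1.0e-04 -1.0e+00]
ROW [0.0057 0.0006 0.0044] turn -0.0001 | deg -0.0 mm [2.3 0.3 1.7]
[ 0.111  0.157 -0.003] [-0.23 -0.15  0.32]
time_s: 11.75
tool_pos: [504.4, 1.2, 77.5]
eef_rot: [6.4, 89.9, 168.4]
wrist_force: [-5.4, 2.0, 7.9]
opening: 0.533
time_s: 12.12
tool_pos: [504.4, 1.2, 77.5]
eef_rot: [6.8, 89.9, 168.8]
wrist_force: [-6.1, 2.4, 7.8]
opening: 0.529
t 12.125 tcp [504.4   1.2  77.5] zhead 161.98 j6 -164.5 tilt [-1.5e-03  3.0e-04 -1.0e+00]
ROW [0.0039 0.0002 0.0015] turn -0.0001 | deg -0.0 mm [1.5 0.1 0.6]
[ 0.629  1.068 -0.003] [-6.12  2.44  7.8 ]
```

The grip opening is 48 mm, and the upward and sideways forces suggest I'm a little high and off-centre. Regrip lower.

```bash
python3 -m crank '[[0,0,0,0],[0,0,0,0],[0.009,0,0.005,0],[0.009,0,0.005,0],[0.009,0,0.005,0]]' -0.6
python3 -m crank '[[0,0,0,0],[0,0,0,0]]'
python3 -c "
from h import *
plan(503.8,1.3,76,162);s=robot.state();print(s['moment'].round(3),s['wrist_force'].round(2))"
python3 -m crank '[[0,0,0,0],[0,0,0,0],[0,0,0,0],[0,0,0,0]]' 1 38
python3 -m crank '[[0,0,0,0],[0,0,0,0],[0,0,0,0]]'
python3 -c "
from h import *
plan(503.8,1.3,76,162);s=robot.state();print(s['moment'].round(3),s['wrist_force'].round(2))"
```

```text
time_s: 12.75
tool_pos: [503.1, 1.6, 73.8]
eef_rot: [16.5, 90.0, 178.5]
wrist_force: [1.0, -0.4, 0.6]
opening: 0.801
time_s: 13.0
tool_pos: [503.2, 1.6, 73.9]
eef_rot: [-174.0, 90.0, -12.0]
wrist_force: [0.1, 0.3, -0.4]
opening: 0.799
t 13.0 tcp [503.2   1.6  73.9] zhead 161.99 j6 -164.5 tilt [ 1.e-04 -0.e+00 -1.e+00]
ROW [-0.0051  0.0003 -0.0017] turn -0.0 | deg -0.0 mm [-2.1  0.1 -0.7]
[ 0.042  0.141 -0.03 ] [ 0.09  0.25 -0.43]
time_s: 13.5
tool_pos: [504.2, 1.4, 74.1]
eef_rot: [-171.8, 89.9, -9.8]
wrist_force: [7.1, -3.5, -5.3]
opening: 0.529
time_s: 13.88
tool_pos: [504.2, 1.4, 74.1]
eef_rot: [-171.9, 89.9, -9.9]
wrist_force: [6.8, -3.6, -5.0]
opening: 0.535
t 13.875 tcp [504.2   1.4  74.1] zhead 161.99 j6 -164.5 tilt [ 2.e-03 -4.e-04 -1.e+00]
ROW [-0.0048  0.0004  0.0008] turn -0.0001 | deg -0.0 mm [-1.9  0.2  0.3]
[-0.435 -0.733 -0.116] [ 6.84 -3.59 -5.03]
```

```bash
python3 -m crank '[[0,0,0,0],[0,0,0,0],[-0.004,0,-0.0026,0],[-0.004,0,-0.0026,0],[-0.004,0,-0.0026,0]]' -0.6
python3 -m crank '[[0,0,0,0],[0,0,0,0],[0,0,0,0],[0,0,0,0],[0,0,0,0]]' 1 38
python3 -m crank '[[0,0,0,0],[0,0,0,0]]'
python3 -c "
from h import *
plan(504.2,1.3,76,162);s=robot.state();print(s['moment'].round(3),s['wrist_force'].round(2))"
python3 -m crank '[[0,0,0,0.055],[0,0,0,0.11],[0,0,0,0.167],[0,0,0,0.167]]'
python3 -c "
from h import *
for i in range(1):
  plan(504.2,1.3,76,162);s=robot.state();print(s['moment'].round(3),s['wrist_force'].round(2),s['joint_efforts'][5])"
```

```text
time_s: 14.5
tool_pos: [504.1, 1.3, 75.5]
eef_rot: [23.1, 90.0, -174.9]
wrist_force: [-0.2, -0.7, -1.0]
opening: 0.798
time_s: 15.12
tool_pos: [504.2, 1.3, 75.5]
eef_rot: [-176.1, 90.0, -14.1]
wrist_force: [1.5, -1.8, -3.0]
opening: 0.532
time_s: 15.38
tool_pos: [504.3, 1.3, 75.5]
eef_rot: [-174.3, 90.0, -12.3]
wrist_force: [2.7, -1.8, -1.3]
opening: 0.532
t 15.375 tcp [504.3   1.3  75.5] zhead 162.0 j6 -164.5 tilt [ 2.e-04 -1.e-04 -1.e+00]
ROW [-0.0012  0.      0.0002] turn -0.0 | deg -0.0 mm [-0.5  0.   0.1]
[-0.122 -0.313  0.004] [ 2.73 -1.81 -1.28]
time_s: 15.88
tool_pos: [502.8, 2.1, 75.4]
eef_rot: [25.8, 89.8, 157.6]
wrist_force: [-6.5, 8.5, 9.0]
opening: 0.533
t 15.875 tcp [502.8   2.1  75.4] zhead 131.74 j6 -134.3 tilt [-0.0029  0.0012 -1.    ]
ROW [-0.0016 -0.0013 -0.0039] turn -0.1681 | deg -30.3 mm [-0.6 -0.5 -1.5]
[ 1.812  1.206 -0.105] [-6.54  8.51  9.01] 1.4810067415237427
```

```bash
cat > m.py <<'E'
from h import *
s=robot.state();M=R.from_euler('xyz',s['eef_rot'],degrees=True).as_matrix()
print('j6',s['joints'][5].round(2),'head',np.degrees(np.arctan2(M[1,2],M[0,2])).round(2),'mom',s['moment'].round(3),'F',s['wrist_force'].round(1),'eff6',s['joint_efforts'][5].round(3),'axial',(s['moment']@M[:,0]).round(3),'tcp',s['tool_pos'].round(1))
E
cat > jaw.py <<'E'
from h import *
h=np.radians(14.6);ex=np.array([np.cos(h),np.sin(h)]);ey=np.array([-ex[1],ex[0]]);o=np.array([525.6,-83.7])
import sys
e=grab('side',*sys.argv[1:]);P=cloud(e);w=P[...,:2]-o;hx=w@ex;hy=w@ey;z=P[...,2]
i=e['img'].astype(int); br=(i[...,0]-i[...,2]>45)&(abs(hx)<22)&(hy<40)&(hy>-70)&(z>31)&(z<55)
print('brass',br.sum(),'hy',np.percentile(hy[br],[5,50,95]).round(1) if br.sum() else '')
c=(abs(hx)<40)&(hy>-66)&(hy<(np.percentile(hy[br],5) if br.sum() else 10)-1)&(z>38)&(z<51); print('cast hy',np.percentile(hy[c],[2,50,98]).round(1),'hx',np.percentile(hx[c],[2,98]).round(1))
E
python3 jaw.py
python3 -m crank '[[0,0,0,0.056]]'; python3 m.py
python3 -m crank '[[0,0,0,0.056]]'; python3 m.py
python3 -m crank '[[0,0,0,0.056]]'; python3 m.py
python3 jaw.py
```

```text
brass 13 hy [17.2 18.7 22.2]
cast hy [-65.5 -43.4  -5.7] hx [-30.4  23.2]
time_s: 16.05
tool_pos: [502.5, 2.4, 75.4]
eef_rot: [33.2, 89.8, 154.9]
wrist_force: [-10.0, 19.2, 13.1]
opening: 0.531
j6 -124.19 head 121.65 mom [3.497 1.793 0.253] F [-10.   19.2  13.1] eff6 -4.285 axial -0.263 tcp [502.5   2.4  75.4]
time_s: 16.18
tool_pos: [502.2, 2.9, 75.3]
eef_rot: [39.0, 89.7, 150.4]
wrist_force: [-11.1, 25.2, 15.0]
opening: 0.536
j6 -113.96 head 111.4 mom [4.652 1.968 0.146] F [-11.1  25.2  15. ] eff6 -2.739 axial -0.161 tcp [502.2   2.9  75.3]
time_s: 16.3
tool_pos: [502.1, 3.4, 75.3]
eef_rot: [44.0, 89.7, 145.3]
wrist_force: [-10.7, 32.9, 15.8]
opening: 0.533
j6 -103.88 head 101.3 mom [5.978 2.027 0.264] F [-10.7  32.9  15.8] eff6 -2.66 axial -0.285 tcp [502.1   3.4  75.3]
brass 12 hy [12.1 14.7 17.6]
cast hy [-64.3 -37.3  -7.7] hx [-29.8  21.6]
```

The knob turns and the jaw advances, but lateral force is building up: the true ball axis is off in y, near (505, 4). Release, recentre and regrip.

```bash
python3 -m crank '[[0,0,0,0],[0,0,0,0],[0,0,0,0],[0,0,0,0]]' -0.6
python3 -c "
from h import *
plan(505,4,75.5,101.3)"; python3 m.py
```

```text
time_s: 16.85
tool_pos: [504.1, 1.2, 75.5]
eef_rot: [83.4, 90.0, -174.9]
wrist_force: [-0.6, -0.9, -1.1]
opening: 0.803
t 16.85 tcp [504.1   1.2  75.5] zhead 101.68 j6 -104.2 tilt [-1.e-04 -0.e+00 -1.e+00]
ROW [-0.0001 -0.0036  0.0064] turn 0.0021 | deg 0.4 mm [-0.  -1.4  2.6]
j6 -104.19 head 101.68 mom [ 0.03   0.019 -0.024] F [-0.6 -0.9 -1.1] eff6 -0.001 axial 0.024 tcp [504.1   1.2  75.5]
```

```bash
python3 -m crank '[[0,-0.0036,0.0064,0],[0,-0.0036,0.0064,0]]'
python3 -m crank '[[0,0,0,0],[0,0,0,0],[0,0,0,0],[0,0,0,0],[0,0,0,0]]' 1 40; python3 m.py
python3 -m crank '[[0,0,0,0.056]]'>/dev/null; python3 m.py
python3 -m crank '[[0,0,0,0.056]]'>/dev/null; python3 m.py
python3 -m crank '[[0,0,0,0.056]]'>/dev/null; python3 m.py
```

```text
time_s: 17.1
tool_pos: [505.1, 4.2, 75.5]
eef_rot: [-139.4, 90.0, -37.7]
wrist_force: [-0.3, 0.6, 0.8]
opening: 0.799
time_s: 17.73
tool_pos: [504.9, 4.4, 75.5]
eef_rot: [11.2, 90.0, 112.9]
wrist_force: [-1.1, 6.2, 1.9]
opening: 0.532
j6 -103.87 head 101.68 mom [ 0.864  0.122 -0.022] F [-1.1  6.2  1.9] eff6 -0.013 axial 0.022 tcp [504.9   4.4  75.5]
j6 -93.63 head 91.44 mom [1.196 0.119 0.186] F [-1.1  7.   0.1] eff6 -4.375 axial -0.187 tcp [504.9   4.5  75.5]
j6 -83.39 head 81.2 mom [1.374 0.172 0.151] F [0.2 8.  1.3] eff6 -2.837 axial -0.152 tcp [504.9   4.6  75.5]
j6 -73.31 head 71.12 mom [1.535 0.007 0.228] F [-0.8  8.3  1.3] eff6 -2.779 axial -0.228 tcp [504.9   4.6  75.5]
```

```bash
python3 -m crank '[[0,0.0007,0.002,0.056]]'>/dev/null; python3 m.py
python3 -m crank '[[0,0,0,0.056]]'>/dev/null; python3 m.py
python3 -m crank '[[0,0,0,0.056]]'>/dev/null; python3 m.py
python3 jaw.py
```

```text
j6 -63.13 head 61.08 mom [-1.063  0.126  0.148] F [ 0.  -5.   1.2] eff6 -2.828 axial -0.147 tcp [505.    5.   75.5]
j6 -53.05 head 50.98 mom [-0.019  0.044  0.163] F [0.1 1.  0.3] eff6 -2.767 axial -0.163 tcp [505.    4.9  75.5]
j6 -42.97 head 40.9 mom [ 0.139 -0.085  0.142] F [ 0.8  1.4 -0.9] eff6 -2.782 axial -0.142 tcp [505.1   5.   75.6]
brass 13 hy [ 3.8  7.4 10.3]
cast hy [-63.8 -41.4 -10.2] hx [-29.4  20.6]
```

```bash
for i in 1; do python3 -m crank '[[0,0,0,0.056],[0,0,0,0.112]]'>/dev/null; python3 m.py
python3 -m crank '[[0,0,0,0.056],[0,0,0,0.112]]'>/dev/null; python3 m.py
python3 -m crank '[[0,0,0,0.056]]'>/dev/null; python3 m.py; done
python3 jaw.py side5.png
python3 - <<'E'
import cv2
i=cv2.imread('pics/side5.png');cv2.imwrite('pics/p5.png',cv2.resize(i[180:280,250:360],None,fx=5,fy=5,interpolation=cv2.INTER_CUBIC))
E
```

```text
j6 -22.99 head 20.91 mom [ 0.26  -0.203  0.189] F [ 0.9  2.3 -1.5] eff6 -2.824 axial -0.189 tcp [505.2   5.   75.5]
j6 -2.83 head 0.75 mom [ 0.329 -0.413  0.131] F [ 3.6  1.5 -2.7] eff6 -2.775 axial -0.131 tcp [505.4   5.1  75.6]
j6 7.25 head -9.33 mom [ 0.315 -0.426  0.124] F [ 4.1  2.2 -3.5] eff6 -2.775 axial -0.124 tcp [505.4   5.1  75.5]
brass 10 hy [-2.3 -0.2  1.7]
cast hy [-64.1 -44.8 -12.8] hx [-30.   20.8]
```

View pics/p5.png

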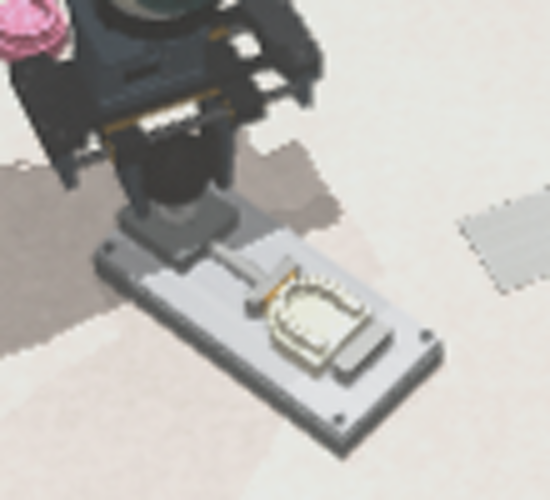

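The pad is about at the cast's front, with roughly 6 mm left to the fixed jaw. Continue in small steps, watching the axial moment.

```bash
cat > q.sh <<'E'
python3 m.py | grep -o 'j6 [-0-9.]*\|axial.*\| F .*\] eff'|tr '\n' ' ';echo
E
python3 -m crank '[[0,0,0,0.022]]'>/dev/null; sh q.sh
python3 -m crank '[[0,0,0,0.022]]'>/dev/null; sh q.sh
python3 -m crank '[[0,0,0,0.022]]'>/dev/null; sh q.sh
python3 -m crank '[[0,0,0,0.022]]'>/dev/null; sh q.sh
python3 jaw.py
```

```text
j6 10.85  F [ 4.1  2.7 -3.9] eff axial -0.137 tcp [505.5   5.1  75.6] 
j6 14.83  F [ 3.6  1.8 -3.6] eff axial -0.146 tcp [505.5   5.   75.6] 
j6 18.78  F [ 4.7  1.8 -3.4] eff axial -0.074 tcp [505.5   5.1  75.6] 
j6 22.75  F [ 4.1  1.6 -4.2] eff axial -0.168 tcp [505.6   5.   75.6] 
brass 11 hy [-4.6 -2.4 -0.8]
cast hy [-64.6 -42.7 -13.7] hx [-30.3  22. ]
```

```bash
python3 -m crank '[[0,0,0,0.022]]'>/dev/null; sh q.sh
python3 -m crank '[[0,0,0,0.022]]'>/dev/null; sh q.sh
```

```text
j6 26.66  F [ 4.5  1.8 -4.7] eff axial -0.171 tcp [505.6   5.   75.6] 
j6 30.67  F [ 5.9  1.2 -5.6] eff axial -0.144 tcp [505.6   5.   75.6]
```

```bash
cat > st.py <<'E'
from h import *
a=[]
for i in range(4):
    robot.get_image('side'); a.append(-robot.state()['moment']@R.from_euler('xyz',robot.state()['eef_rot'],degrees=True).as_matrix()[:,0])
print('static',np.round(a,3),'j6',robot.state()['joints'][5].round(2))
E
python3 st.py
python3 -m crank '[[0,0,0,0.022]]'>/dev/null; sh q.sh; python3 st.py
python3 -m crank '[[0,0,0,0.022]]'>/dev/null; sh q.sh; python3 st.py
python3 -m crank '[[0,0,0,0.011]]'>/dev/null; sh q.sh; python3 st.py
```

```text
static [-0.038 -0.153 -0.141 -0.074] j6 30.56
j6 34.57  F [ 4.7  1.4 -5.8] eff axial -0.141 tcp [505.6   5.   75.6] 
static [-0.032 -0.127 -0.093 -0.158] j6 34.52
j6 38.53  F [ 6.1  2.3 -5.2] eff axial -0.21 tcp [505.7   5.   75.6] 
static [-0.047 -0.127 -0.127 -0.183] j6 38.48
j6 40.47  F [ 5.6  2.1 -6. ] eff axial -0.198 tcp [505.7   4.9  75.6] 
static [ 0.029 -0.12  -0.181 -0.096] j6 40.45
```

```bash
for k in 1; do python3 -m crank '[[0,0,0,0.011]]'>/dev/null; sh q.sh
python3 -m crank '[[0,0,0,0.011]]'>/dev/null; sh q.sh
python3 -m crank '[[0,0,0,0.011]]'>/dev/null; sh q.sh; done; python3 jaw.py side6.png
```

```text
j6 42.45  F [ 6.1  0.8 -5.3] eff axial -0.167 tcp [505.7   4.9  75.6] 
j6 44.46  F [ 6.3  1.  -5.8] eff axial -0.151 tcp [505.7   4.9  75.6] 
j6 46.44  F [ 6.1  0.9 -5.4] eff axial -0.237 tcp [505.7   4.9  75.6] 
brass 8 hy [-8.6 -5.6 -2.9]
cast hy [-65.  -46.2 -17.5] hx [-29.7  23.4]
```

```bash
python3 -m crank '[[0,0,0,0.011]]'>/dev/null; sh q.sh
python3 -m crank '[[0,0,0,0.011]]'>/dev/null; sh q.sh
python3 -m crank '[[0,0,0,0.011]]'>/dev/null; sh q.sh
python3 -m crank '[[0,0,0,0.011]]'>/dev/null; sh q.sh
```

```text
j6 48.39  F [ 6.2 -0.1 -5.9] eff axial -0.257 tcp [505.7   4.9  75.6] 
j6 50.39  F [ 5.6  1.1 -5.6] eff axial -0.236 tcp [505.7   4.9  75.6] 
j6 52.37  F [ 6.3  0.2 -6. ] eff axial -0.292 tcp [505.7   4.9  75.6] 
j6 54.35  F [ 5.3 -0.  -5.9] eff axial -0.349 tcp [505.8   4.9  75.6]
```

The moment rises from about 0.155 and fits contact at j6≈43.2°, so the clamp is at roughly 23 N now. The 15 N target is at j6≈50.5. Back off and re-measure on the way forward.

```bash
python3 -m crank '[[0,0,0,-0.016],[0,0,0,-0.032],[0,0,0,-0.032]]'>/dev/null; sh q.sh
python3 -m crank '[[0,0,0,0.011]]'>/dev/null; sh q.sh
python3 st.py
```

```text
j6 48.49  F [ 6.   1.3 -5.8] eff axial -0.253 tcp [505.7   4.9  75.6] 
j6 50.54  F [ 5.9 -0.4 -5.4] eff axial -0.292 tcp [505.7   4.9  75.6] 
static [ 0.154  0.028  0.018 -0.062] j6 50.53
```

That gives about 0.29 N m, or 15–17 N. Let go, lift clear and check.

```bash
python3 -m crank '[[0,0,0,0],[0,0,0,0],[0,0,0,0],[0,0,0,0],[0,0,0,0]]' -0.6
python3 -m crank '[[-0.06,0,0,0],[-0.15,0,0,0],[-0.27,0,0,0],[-0.3,0,0,0],[-0.3,0,0,0]]'
python3 jaw.py side7.png
python3 - <<'E'
import cv2
i=cv2.imread('pics/side7.png');cv2.imwrite('pics/p7.png',cv2.resize(i[130:290,230:420],None,fx=3.7,fy=3.7,interpolation=cv2.INTER_CUBIC))
E
```

```text
time_s: 23.42
tool_pos: [505.0, 4.9, 75.5]
eef_rot: [-41.9, 90.0, -94.8]
wrist_force: [0.4, 0.1, 0.4]
opening: 0.798
time_s: 24.05
tool_pos: [505.2, 5.0, 195.8]
eef_rot: [50.4, 89.9, -2.6]
wrist_force: [0.1, 0.8, -0.4]
opening: 0.799
brass 9 hy [-8.1 -5.6 -4.5]
cast hy [-64.6 -45.8 -16.7] hx [-29.5  22.7]
```

View pics/p7.png

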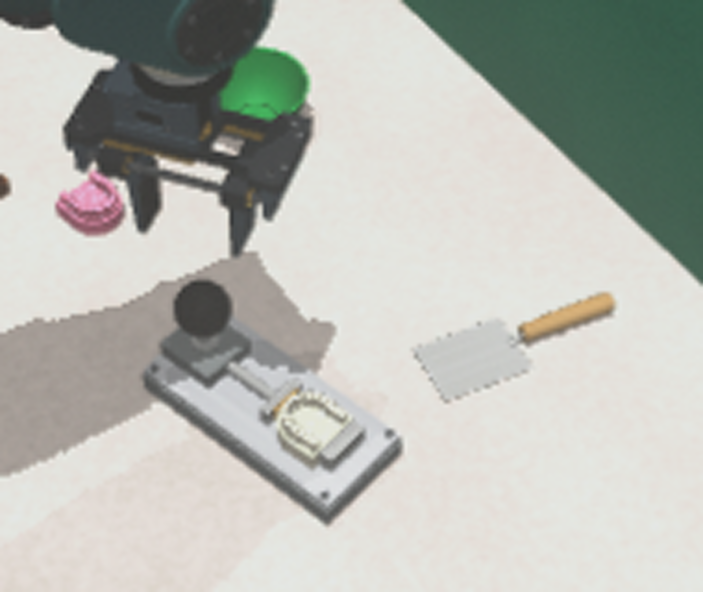

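The cast sits squarely against the fixed jaw with the pad on its front. The gripper is clear and the bystanders haven't moved.

```bash
python3 -c "
from h import *
print(robot.job_done(), robot.state()['time_s'])"
```

```text
the job is handed in; nothing more can be done
the job is handed in; nothing more can be done
```

The cast is clamped in the holder and the job is handed in, at about 24 s on the robot clock. I set the cast on the bed about 6 mm short of the fixed jaw and let go. I then turned the ball knob clockwise until the jaw clamped it, released the knob and lifted clear.

**Clamping force:** this is an estimate from the noisy wrist moment, about ±4 N per reading; I had no direct force reading. I turned slightly too far, to about 23 N (limit 32 N). I then backed off 5.8° and came 2° forward again. The last moment, 0.29 N m, puts the force at about 15 to 17 N. Moments read with the knob held still were no use, so I used only those taken while turning.

**Final checks:**
- **Cast position:** the side view shows the cast squarely against the fixed jaw with the pad on its front. It is about 3.5 mm off the middle.
- **Pad:** camera readings of the pad agree that it had stopped against the cast.
- **Robot:** the wrist force is near zero and the gripper is clear of everything.
- **Bystanders:** the bowl and spatula look unmoved, judged by eye. The jar was outside that last picture, but the arm never went near it.

**First knob grips:** these were off-centre by about 3 mm and built up roughly 35 N sideways at the fingers. I released and recentred on the ball before continuing.

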